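# Fold the splash guard away into its keeper

### The job

Fold the steel splash guard away: first fold the red-tipped end leaf flat against the inner face of the middle wing while the wing still stands fully open, then swing the wing with the leaf inside it towards the fixed screen until the sprung keeper clicks and holds it shut. Do not force the guard, and leave the things standing around it where they are.

Things in the scene. Friction and masses are not known exactly. Their poses are not given: they have to be found in the camera images.
- guard: Three-panel folding steel splash guard, fixed to the table. Origin: underside centre of its black foot plate (75 x 190 x 10 mm), on the table top. Its fixed screen is an upright sheet at x = 0, 140 mm long along y (centred), 6 mm thick. All three sheets reach from 18 to 128 mm above the table. The inside, to which the guard folds, is the -x side (robot's side).
- keeper_mount (a point): Top centre of the steel plate (100 x 34 mm) under the keeper, guard frame (-32, -92, 16) mm. The keeper stands on it, guard y -45 to -105 mm, up to 88 mm high: a black block, an upright 12 mm roller sprung along y, and a rubber stop behind it. It is clamped anywhere along a 40 mm slot curved about the wing pin, so where it catches the wing cannot be known beforehand, only felt.
- roller_rest (a point): Mid-height of the roller with the keeper in the middle of its slot (the real one is up to 20 mm either way along it). The last 16 mm of the tip's travel go past the roller: pressing 100 mm from the pin, 10 to 18 N in all. Then 1 mm of play and a firm stop; over 30 N is forcing it.
- wing_pin (a point): Axis of the upright hinge between fixed screen and wing: guard frame x -13, y +75, at 73 mm height. A light spring with a damper pushes the wing open at any angle (0.2 N m open, 0.25 N m near shut): it swings back when let go before the keeper has caught it.
- wing (a joint): Angle of the middle wing (rad). 0 = fully open at its stop: the line from its pin along the wing then points at +145 degrees about z from the guard's x axis. Grows closing, counterclockwise from above. Held shut somewhere from 1.91 to 2.26 (2.18 = parallel to the screen).
- wing_mid (a point): Centre of the wing's sheet: 6 mm thick, 10 to 130 mm along the wing from its pin; its mid-plane lies 13 mm beside the line from the pin along the wing, on the outer side (right of that line, seen from above, looking away from the pin). Shut, the wing stands in front of the screen with the leaf between them.
- leaf_pin (a point): Axis of the upright hinge between wing and leaf: 135 mm along the wing from the wing pin and 8 mm beside that line on the outer side, at 73 mm height.
- leaf (a joint): Angle of the end leaf against the wing (rad). 0 = in line with the wing; it grows as the leaf folds inwards, counterclockwise from above, to 3.14 = flat against the wing's inner face. A friction hinge (0.03 N m): it stays where it is left.
- leaf_end (a point): Free end of the leaf (red edge strip, 10 mm thick), 110 mm from the leaf pin, at 73 mm height. The leaf's sheet is 6 mm thick, 8 to 110 mm from its pin; its mid-plane lies 5 mm beside the line from the pin along the leaf, on the right of it seen from above looking away from the pin; that right face is its outer face.
- tin: Loose bystander: low food tin, 75 mm across, 58 mm high; origin under its centre.
- pepper_mill: Loose bystander: grey pepper mill, 44 mm across, 90 mm high; origin under its centre.
- steel_pan: Loose bystander: small steel food pan, 109 x 177 x 67 mm; origin under its centre.
- red_jar: Loose bystander: spice jar with red cap, 44 mm across, 105 mm high; origin under its centre.

How it is judged (in metres and radians):
On the way:
1. the leaf is folded flat on the wing while the wing is still open (value of joint leaf above 2.94 rad and value of joint wing below 0.3 rad), for 0.2 s.
At the end, for the whole second after the job is handed in: The leaf lies flat on the wing (joint leaf above 2.94 rad) and the wing is shut and held by the keeper, at rest (joint wing above 1.87 rad, slower than 0.05 rad/s) (value of joint leaf above 2.94 rad and value of joint wing above 1.87 rad and velocity of joint wing between -0.05 and 0.05 rad/s); the robot touches nothing.
It fails at once if the guard was forced (more than 40 N from the robot) (contact force between any of the arm, the fingers and guard above 40 N).
It fails at once if the low tin knocked or shifted (distance of tin from where it was at the start of the episode above 0.03 m or angle between tin's own z axis and vertical above 0.4 rad).
It fails at once if the pepper mill knocked or shifted (distance of pepper_mill from where it was at the start of the episode above 0.03 m or angle between pepper_mill's own z axis and vertical above 0.4 rad).
It fails at once if the small steel pan knocked or shifted (distance of steel_pan from where it was at the start of the episode above 0.03 m or angle between steel_pan's own z axis and vertical above 0.4 rad).
It fails at once if the red-capped spice jar knocked or shifted (distance of red_jar from where it was at the start of the episode above 0.03 m or angle between red_jar's own z axis and vertical above 0.4 rad).
It also fails if it takes over 64 s, if anything falls off the work surface, if the arm or the gripper's body presses on something with over 40 N, if the wrist force passes 120 N, or if a joint passes its speed limit or range.

### The arm

A 6-joint arm with a two-finger parallel gripper is mounted at the origin on a cart in front of the work surface, level with it; the furniture and walls round the work are solid. World frame = base frame: x ahead of the robot, y to its left, z up, the work surface at z = 0. Lengths are in mm, angles in rad, forces in N, time in s.
With the tool pointing down it reaches from about 350 to 975 mm from the base axis. Payload 7.1 kg.
Tool frame: the origin (TCP) lies between the finger pads; the fingertips stand 17 mm ahead of it and the grasp point (between the pads) lies 2 mm behind it; z points along the fingers, y is the line along which they close (so a half turn about z gives the same grasp; the last joint's range is limited). The gripper opens to 88 mm and grips with 3 to 60 N. Pads are 20 mm wide; open, the fingers measure 115 mm over their backs; the gripper's body (75 mm by 178 mm) begins 61 mm behind the grasp point.
Start: joints at [-1.306, 0.423, 1.63, -0, 1.089, -0.019], TCP at [175.022, -599.977, 239.675] pointing down, gripper open.
Joint ranges: [-3, 3], [-0.9, 2.11], [0.09, 2.58], [-1.31, 4.45], [0.11, 2.69], [-2.54, 2.54]. Speed limits (rad/s): [2.39, 2.39, 3.01, 3.14, 3.14, 3.14].

### API

Orientations are given as a rotation vector (axis times angle).
In Python, from workcell import ctrl gives the robot as it stands.
- The arm moves only by the shell command python3 jog.py FILE [OPENING], which reads ROWS from the file FILE. ROWS is a JSON list that holds a single list of rows (three levels of brackets), with 1 to 5 rows, each of 6 numbers: dx, dy, dz in units of 25 mm, then a rotation vector rx, ry, rz in units of 0.2 rad; each row shifts and turns the commanded pose from where the row before left it, along the tool's axes as they then stand; what a row does not reach is not made up. A row lasts 1/12 s, in which the tool goes at most 41.7 mm and 0.125 rad, less where a joint would pass 70% of its speed; a pose out of reach is approached as far as the arm can. OPENING is the finger opening in mm, set as the command begins (- or left out keeps the last). The fingers move at their own pace and stop on an object; the grip force is fixed at half the most. Time passes only in rows, so rows that do not move let the fingers close. It prints the time, the measured TCP pose, the force, the opening and the grip force at its end. Input that does not fit is refused with a message, and nothing moves.
- ctrl.get_obs(): the state, without advancing time (a new reading comes with each control period).
- ctrl.get_image(name): name is "scene" or "top"; returns a dict with "img" (480x640x3 uint8, red, green, blue), "fx", "fy", "cx", "cy" (pixels), "R" (3x3) and "t" (3): a world point X has camera coordinates R X + t. Camera axes: x right, y down, z forward; pixel columns grow to the right and rows downward; lengths in mm; the calibration is good to about 2 mm. A picture is of the moment at which its call begins. There is no depth.
- ctrl.close_job(): hands the job in; it is judged then, once.
The state is a dict: "t": time; "qpos": joint angles; "qvel": joint speeds; "joint_torque": joint torques, N m; "ee_pos": TCP position; "orientation": TCP orientation; "ft_force": force on the tool from outside, world axes, zero at the start; "moment": the same for the moment, N m; "width": finger opening in mm; "grasp_force": force on a finger pad.
Only numpy, scipy, OpenCV 4.12 (cv2) and the standard library are available. Lean on these libraries where they do the work, as an engineer would, in place of code of your own. Each camera call takes 0.05 s, during which the arm holds its last target. There are 200 camera calls.

## Working session

There is one attempt and no reset: what is moved stays moved. The work goes in short steps, Python scripts to look and compute and a shell command to move; the robot and the scene stay as the last step left them, time stands still between calls to the robot, and variables do not carry over. Pictures are saved under pics/ and viewed, at most 10 in all, crops included, and the job is handed in when it is done.

```bash
ls; mkdir -p pics
python3 - <<'E'
from workcell import ctrl
import cv2
for n in("scene","top"):
    d=ctrl.get_image(n); cv2.imwrite(f"pics/{n}0.png",d["img"][:,:,::-1]); print(n,d["fx"],d["fy"],d["cx"],d["cy"],d["R"],d["t"])
o=ctrl.get_obs();print(o)
E
```

```text
jog.py
pics
workcell.py
scene 575.8124345565144 575.8124345565144 319.64688436417504 241.12339832114387 [[ 0.6115873  -0.79104721  0.01432763]
 [-0.37199986 -0.30349492 -0.87721544]
 [ 0.69826719  0.53116395 -0.47988309]] [-386.91210657  222.86001067 1161.85593257]
top 468.2221987750228 468.2221987750228 318.3840671943545 228.3184388749398 [[ 0.02392383 -0.99963167 -0.01281274]
 [-0.99784274 -0.02309333 -0.06145376]
 [ 0.06113523  0.01425531 -0.99802769]] [ -80.55369865  477.73479392 1246.46465191]
{'t': 0.1, 'qpos': array([-1.30601967e+00,  4.23770785e-01,  1.63056873e+00,  1.05557373e-05,
        1.08856579e+00, -1.89527911e-02]), 'qvel': array([-0.00199819, -0.00173594, -0.00188126, -0.00044762,  0.00077645,
        0.00141727]), 'joint_torque': array([-7.04712274e-04, -5.45612240e+01, -2.74324715e+01,  6.44368306e-02,
        1.87821494e-02, -3.40211375e-05]), 'ee_pos': array([ 174.89981875, -599.56347657,  238.99304726]), 'orientation': array([-3.10874270e+00, -4.43995767e-01,  2.38123049e-04]), 'ft_force': array([-0.18349764, -0.75508505,  0.27449751]), 'moment': array([ 0.00071603,  0.01589374, -0.04753748]), 'grasp_force': 0.0, 'width': 87.65837851754502}
```
View pics/top0.png

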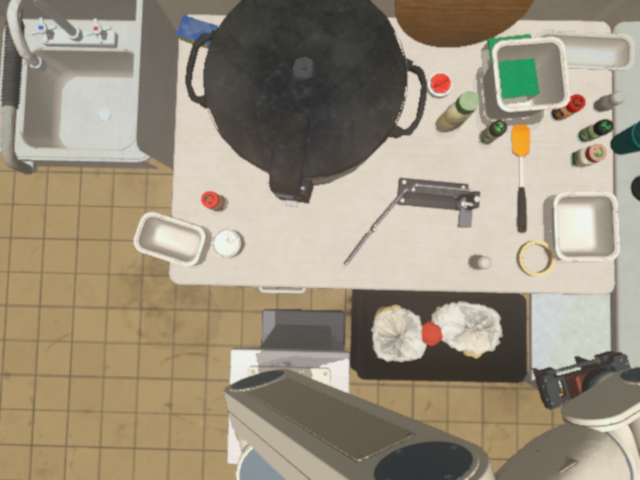

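View pics/scene0.png

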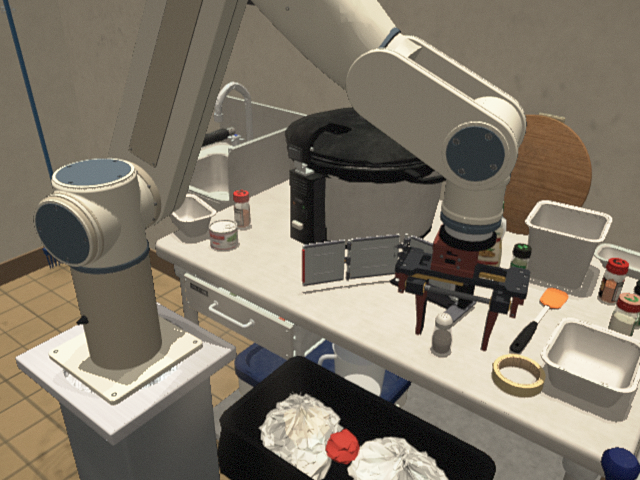

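Top view: the foot plate spans about (398,180)–(480,208), the wing and leaf run from (408,188) to the red tip (347,263), the keeper plate is near (465,215) and the mill near (482,262). I'll zoom in to measure.

Run:
```python
import cv2
i=cv2.imread("pics/top0.png")[165:285,335:495]
cv2.imwrite("pics/c1.png",cv2.resize(i,None,fx=5,fy=5,interpolation=cv2.INTER_CUBIC))
```

View pics/c1.png

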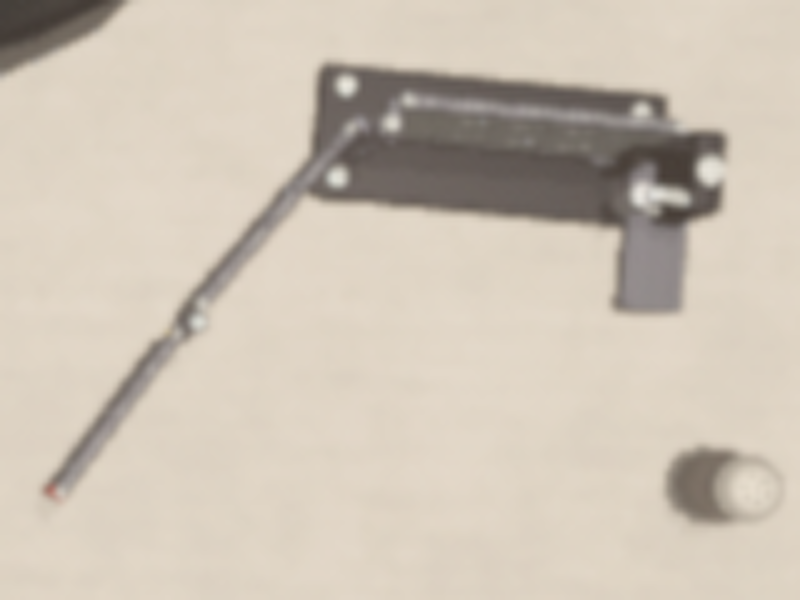

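```bash
cat > h.py <<'E'
import numpy as np
from workcell import ctrl
def back(d,u,v,z):
    R=np.array(d["R"]);t=np.array(d["t"]);c=-R.T@t
    r=R.T@np.array([(u-d["cx"])/d["fx"],(v-d["cy"])/d["fy"],1.]);return c+r*(z-c[2])/r[2]
def proj(d,X):
    p=np.array(d["R"])@np.array(X)+d["t"];return np.array([d["fx"]*p[0]/p[2]+d["cx"],d["fy"]*p[1]/p[2]+d["cy"]])
E
python3 - <<'E'
from h import *
d=ctrl.get_image("top")
for n,u,v,z in [("TL",325,67,10),("BL",316,192,10),("TR",665,96,10),("pin",391,122,128),("lpin",193,320,128),("lend",52,493,128),("mill",748,488,90),("scrL",408,99,128),("scrR",680,124,128),("kpBL",617,307,16),("kpBR",681,310,16)]:
    print(n,back(d,u/5+335,v/5+165,z).round(1))
for n,u,v,z in [("tin",228,243,58),("jar",211,200,105),("pan",171,240,67)]: print(n,back(d,u,v,z).round(1))
# fit guard pose by matching
from scipy.optimize import least_squares
G=lambda p,X:np.array([p[0]+X[0]*np.cos(p[2])-X[1]*np.sin(p[2]),p[1]+X[0]*np.sin(p[2])+X[1]*np.cos(p[2]),X[2]])
a=np.radians(145);U=np.array([np.cos(a),np.sin(a)]);N=np.array([U[1],-U[0]])
P=np.array([-13,75]);L=P+135*U+8*N;E=L+110*U+5*N
obs=[((325,67),(37.5,95,10)),((316,192),(-37.5,95,10)),((665,96),(37.5,-95,10)),((391,122),(-13,75,128)),((193,320),(*L,128)),((52,493),(*E,128)),((408,99),(0,70,128)),((680,124),(0,-70,128)),((617,307),(-82,-75,16)),((681,310),(-82,-109,16))]
f=lambda p:np.concatenate([proj(d,G(p,X))-np.array(o)/5-[335,165] for o,X in obs])
r=least_squares(f,[550,-200,0],loss='soft_l1');print(r.x,f(r.x).reshape(-1,2).round(1).tolist())
for n,X in(("pin",P),("L",L),("E",E)):print(n,G(r.x,(*X,73)))
E
```

```text
TL [ 620.5 -287.4   10. ]
BL [ 552.2 -283.4   10. ]
TR [ 608.7 -471.1   10. ]
pin [ 573.6 -301.4  128. ]
lpin [ 474.  -205.9  128. ]
lend [ 388.  -138.8  128. ]
mill [ 398.4 -489.1   90. ]
scrL [ 585.2 -309.6  128. ]
scrR [ 575.7 -442.6  128. ]
kpBL [ 493.2 -444.2   16. ]
kpBR [ 492.4 -478.4   16. ]
tin [433.1 164.1  58. ]
jar [539.  201.1 105. ]
pan [437.2 310.3  67. ]
[ 580.36113945 -376.44032703   -6.35174134] [[-1.1, -1.4], [-1.6, 1.0], [1.0, -0.9], [-0.3, 0.4], [1.5, 0.6], [-0.8, -0.9], [-1.2, -0.0], [1.5, 0.1], [0.5, -0.1], [0.5, 0.5]]
pin [ 572.52935291 -300.72597489   73.        ]
L [ 472.53467028 -209.67618936   73.        ]
E [ 390.10337111 -136.66878619   73.        ]
```

```bash
cat >> h.py <<'E'
from scipy.spatial.transform import Rotation as Ro
def go(x,y,z,yaw):
    o=ctrl.get_obs();R=Ro.from_rotvec(o["orientation"]);
    T=Ro.from_matrix(np.array([[np.cos(yaw),np.sin(yaw),0],[np.sin(yaw),-np.cos(yaw),0],[0,0,-1]]))
    print("t",o["t"],"pos",o["ee_pos"].round(1),"q6",o["qpos"][5].round(2),"F",o["ft_force"].round(1),"tool d",R.inv().apply(np.array([x,y,z])-o["ee_pos"]).round(1),"rot",(R.inv()*T).as_rotvec().round(3))
E
python3 - <<'E'
from h import *
d=ctrl.get_image("top")
for u,v in[(385,155),(350,175),(404,120),(424,100)]:
    print([back(d,u,v,z).round(0)[:2].tolist() for z in(100,180,250)])
sd=ctrl.get_image("scene")
print([proj(sd,p).round(0).tolist() for p in[(390,-137,128),(573,-301,128),(472,-210,128),(433,164,58)]])
print([back(sd,u,v,0).round(0).tolist() for u,v in [(320,243),(445,243)]])
go(443,-127,240,np.radians(-39))
E
```

```text
[[664.0, -234.0], [646.0, -224.0], [630.0, -216.0]]
[[611.0, -147.0], [597.0, -143.0], [584.0, -139.0]]
[[755.0, -281.0], [731.0, -268.0], [710.0, -256.0]]
[[807.0, -331.0], [780.0, -315.0], [756.0, -300.0]]
[[303.0, 244.0], [407.0, 236.0], [350.0, 241.0], [225.0, 226.0]]
[[604.0, -23.0, 0.0], [821.0, -289.0, 0.0]]
t 0.25 pos [ 175.  -599.8  239.3] q6 -0.02 F [ 0.4  0.6 -0.2] tool d [ 389.7 -378.8   -0.4] rot [-0.001  0.     0.964]
```

The rows are not in the units I measure in: shifts go in units of 25 mm and turns go in units of 0.2 rad. I convert before sending: -27 mm is -1.08, 28 mm is 1.12.

```bash
echo '[[[1.12, -1.08, 0, 0, 0, 0], [1.12, -1.08, 0, 0, 0, 0], [1.12, -1.08, 0, 0, 0, 0], [1.12, -1.08, 0, 0, 0, 0], [1.12, -1.08, 0, 0, 0, 0]]]' > m.json && python3 jog.py m.json 0
echo '[[[1.12, -1.08, 0, 0, 0, 0], [1.12, -1.08, 0, 0, 0, 0], [1.12, -1.08, 0, 0, 0, 0], [1.12, -1.08, 0, 0, 0, 0], [1.12, -1.08, 0, 0, 0, 0]]]' > m.json && python3 jog.py m.json
echo '[[[1.12, -1.08, 0, 0, 0, 0], [1.12, -1.08, 0, 0, 0, 0], [1.12, -1.08, 0, 0, 0, 0], [1.04, -1.08, 0, 0, 0, 0]]]' > m.json && python3 jog.py m.json
echo '[[[0, 0, 0, 0, 0, 0.6], [0, 0, 0, 0, 0, 0.6], [0, 0, 0, 0, 0, 0.6], [0, 0, 0, 0, 0, 0.6]]]' > m.json && python3 jog.py m.json
echo '[[[0, 0, 0, 0, 0, 0.6], [0, 0, 0, 0, 0, 0.6], [0, 0, 0, 0, 0, 0.6], [0, 0, 0, 0, 0, 0.6], [0, 0, 0, 0, 0, 0]]]' > m.json && python3 jog.py m.json
python3 -c "
from h import *
go(443,-127,80,np.radians(-39))"
```

```text
t: 0.67
ee_pos: [272.0, -429.5, 239.6]
orientation: [-3.11, -0.443, -0.0]
ft_force: [0.2, 1.2, -1.1]
width: 58.0
grasp_force: 0.0
t: 1.08
ee_pos: [368.7, -260.7, 239.9]
orientation: [3.11, 0.444, 0.001]
ft_force: [0.4, -0.2, -0.1]
width: 24.5
grasp_force: 0.0
t: 1.42
ee_pos: [444.4, -126.0, 239.9]
orientation: [3.11, 0.444, 0.001]
ft_force: [1.0, -0.5, 1.3]
width: 1.0
grasp_force: 0.0
t: 1.75
ee_pos: [443.7, -127.4, 239.7]
orientation: [3.126, -0.315, -0.0]
ft_force: [0.1, -0.0, -0.1]
width: 0.5
grasp_force: 0.0
t: 2.17
ee_pos: [443.5, -127.9, 239.7]
orientation: [2.962, -1.048, -0.0]
ft_force: [0.7, 1.0, -0.7]
width: 0.4
grasp_force: 0.0
t 2.1667 pos [ 443.5 -127.9  239.7] q6 1.94 F [ 0.7  1.  -0.7] tool d [ -1.   -0.4 159.7] rot [0. 0. 0.]
```

Scaled: 38 mm is 1.52, 8 mm is 0.32.

```bash
echo '[[[0, 0, 1.52, 0, 0, 0], [0, 0, 1.52, 0, 0, 0], [0, 0, 1.52, 0, 0, 0], [0, 0, 1.52, 0, 0, 0], [0, 0, 0.32, 0, 0, 0]]]' > m.json && python3 jog.py m.json
echo '[[[0, 0.32, 0, 0, 0, 0], [0, 0.32, 0, 0, 0, 0], [0, 0.24, 0, 0, 0, 0], [0, 0, 0, 0, 0, 0]]]' > m.json && python3 jog.py m.json
echo '[[[-0.08, 0.364, 0, 0, 0, -0.6], [-0.08, 0.364, 0, 0, 0, -0.6], [-0.08, 0.364, 0, 0, 0, -0.6], [-0.08, 0.364, 0, 0, 0, -0.6]]]' > m.json && python3 jog.py m.json
python3 - <<'E'
from h import *
import cv2
go(443,-127,80,np.radians(-39))
im=ctrl.get_image("scene")["img"][180:330,240:440,::-1]
cv2.imwrite("pics/s1.png",cv2.resize(im,None,fx=4,fy=4,interpolation=cv2.INTER_CUBIC))
E
```

```text
t: 2.58
ee_pos: [440.4, -126.9, 75.2]
orientation: [2.965, -1.037, -0.013]
ft_force: [-0.7, 0.7, -0.4]
width: 0.4
grasp_force: 0.0
t: 2.92
ee_pos: [430.2, -146.4, 81.6]
orientation: [2.963, -1.043, 0.005]
ft_force: [-0.5, -0.7, 0.4]
width: 0.6
grasp_force: 0.0
t: 3.25
ee_pos: [406.5, -173.9, 81.5]
orientation: [3.126, -0.298, 0.006]
ft_force: [1.7, 1.3, -0.3]
width: 0.5
grasp_force: 0.4
t 3.25 pos [ 406.5 -173.9   81.5] q6 1.33 F [ 1.7  1.3 -0.3] tool d [ 27.  -52.9   1.6] rot [-0.    -0.004  0.491]
```

View pics/s1.png

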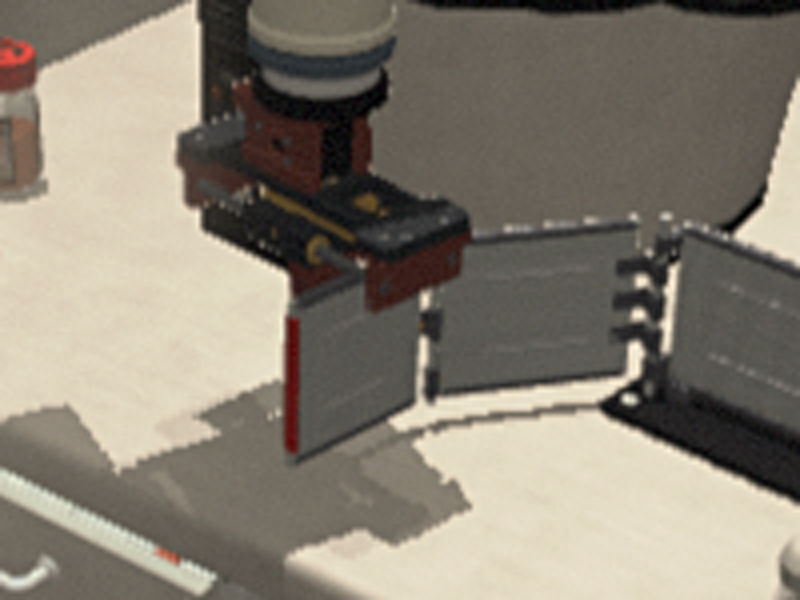

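The leaf follows the finger: its red strip (crop 292,380) has turned toward the robot about the leaf pin (430,330). I'll continue the arc.

Scaled: -2 mm is -0.08, 9.1 mm is 0.364, -0.12 rad is -0.6.

```bash
echo '[[[-0.08, 0.364, 0, 0, 0, -0.6], [-0.08, 0.364, 0, 0, 0, -0.6], [-0.08, 0.364, 0, 0, 0, -0.6], [-0.08, 0.364, 0, 0, 0, -0.6], [-0.08, 0.364, 0, 0, 0, -0.6]]]' > m.json && python3 jog.py m.json | sed -n 2,4p
echo '[[[-0.08, 0.364, 0, 0, 0, -0.6], [-0.08, 0.364, 0, 0, 0, -0.6], [-0.08, 0.364, 0, 0, 0, -0.6], [-0.08, 0.364, 0, 0, 0, -0.6], [-0.08, 0.364, 0, 0, 0, -0.6]]]' > m.json && python3 jog.py m.json| sed -n 2,4p
echo '[[[-0.08, 0.364, 0, 0, 0, -0.6], [-0.08, 0.364, 0, 0, 0, -0.6], [-0.08, 0.364, 0, 0, 0, -0.6], [-0.08, 0.364, 0, 0, 0, -0.6], [-0.08, 0.364, 0, 0, 0, -0.6]]]' > m.json && python3 jog.py m.json| sed -n 2,4p
python3 - <<'E'
from h import *
# target when leaf flat: TCP rel. to leaf pin = -(75 u)+21.5*(-N)
u=np.array([-.778,.628]);N=np.array([.628,.778]);L=np.array([472.5,-209.7])
T=L-75*u-21.5*N;print(T);go(T[0],T[1],80,np.radians(141))
p=ctrl.get_obs()["ee_pos"][:2]-L;print("polar rel pin",np.hypot(*p))
E
```

```text
ee_pos: [398.3, -218.9, 81.1]
orientation: [3.076, 0.634, 0.003]
ft_force: [-0.5, 1.2, 0.0]
ee_pos: [417.4, -260.7, 81.1]
orientation: [2.751, 1.514, 0.002]
ft_force: [0.6, 0.4, -0.7]
ee_pos: [456.9, -284.3, 81.2]
orientation: [2.181, 2.259, 0.001]
ft_force: [-1.4, -0.0, 0.1]
[ 517.348 -273.527]
t 4.55 pos [ 456.9 -284.3   81.2] q6 -0.61 F [-1.4 -0.   0.1] tool d [ 8.7 60.8  1.3] rot [ 0.001  0.002 -0.855]
polar rel pin 76.26093431498929
```

```bash
echo '[[[-0.08, 0.364, 0, 0, 0, -0.6], [-0.08, 0.364, 0, 0, 0, -0.6], [-0.08, 0.364, 0, 0, 0, -0.6], [-0.08, 0.364, 0, 0, 0, -0.6], [-0.08, 0.364, 0, 0, 0, -0.6]]]' > m.json && python3 jog.py m.json | sed -n 2,4p
echo '[[[-0.04, 0.18, 0, 0, 0, -0.3], [-0.04, 0.18, 0, 0, 0, -0.3], [-0.02, 0.1, 0, 0, 0, -0.2], [0, 0, 0, 0, 0, 0]]]' > m.json && python3 jog.py m.json| sed -n 2,4p
echo '[[[0, 0.04, 0, 0, 0, -0.1], [0, 0, 0, 0, 0, 0]]]' > m.json && python3 jog.py m.json| sed -n 2,4p
python3 - <<'E'
from h import *
go(517.3,-273.5,80,np.radians(141))
E
```

```text
ee_pos: [502.9, -281.5, 81.3]
orientation: [1.415, 2.803, -0.0]
ft_force: [-1.6, 0.0, -0.3]
ee_pos: [513.7, -276.1, 81.3]
orientation: [1.191, 2.904, -0.0]
ft_force: [0.2, 0.0, 0.1]
ee_pos: [513.4, -275.3, 80.5]
orientation: [1.163, 2.917, -0.0]
ft_force: [0.9, 0.0, 0.0]
t 5.4667 pos [ 513.4 -275.3   80.5] q6 -1.32 F [0.9 0.  0. ] tool d [-1.6  3.9  0.5] rot [ 0.     0.001 -0.078]
```

Scaled: 1.5 mm is 0.06, 1 mm is 0.04, -0.04 rad is -0.2.

```bash
echo '[[[0, 0.06, 0, 0, 0, -0.2], [0, 0.04, 0, 0, 0, -0.2], [0, 0, 0, 0, 0, 0]]]' > m.json && python3 jog.py m.json| sed -n 2,4p
echo '[[[0, 0.06, 0, 0, 0, 0], [0, 0, 0, 0, 0, 0]]]' > m.json && python3 jog.py m.json| sed -n 2,4p
echo '[[[0, 0.04, 0, 0, 0, 0], [0, 0, 0, 0, 0, 0]]]' > m.json && python3 jog.py m.json| sed -n 2,4p
python3 - <<'E'
from h import *
import cv2
go(517.3,-273.5,80,np.radians(141))
im=ctrl.get_image("top")["img"][165:285,335:495,::-1]
cv2.imwrite("pics/s2.png",cv2.resize(im,None,fx=5,fy=5,interpolation=cv2.INTER_CUBIC))
E
```

```text
ee_pos: [514.9, -273.4, 80.0]
orientation: [1.044, 2.962, -0.0]
ft_force: [1.4, 0.1, 0.3]
ee_pos: [515.8, -272.1, 79.9]
orientation: [1.047, 2.962, 0.0]
ft_force: [-0.2, -0.2, 0.0]
ee_pos: [516.1, -271.9, 79.8]
orientation: [-1.045, -2.962, 0.001]
ft_force: [-2.2, -3.1, 1.6]
t 6.05 pos [ 516.1 -271.9   79.8] q6 -1.4 F [-2.2 -3.1  1.6] tool d [-2.  -0.5 -0.2] rot [-0.001  0.     0.002]
```

View pics/s2.png

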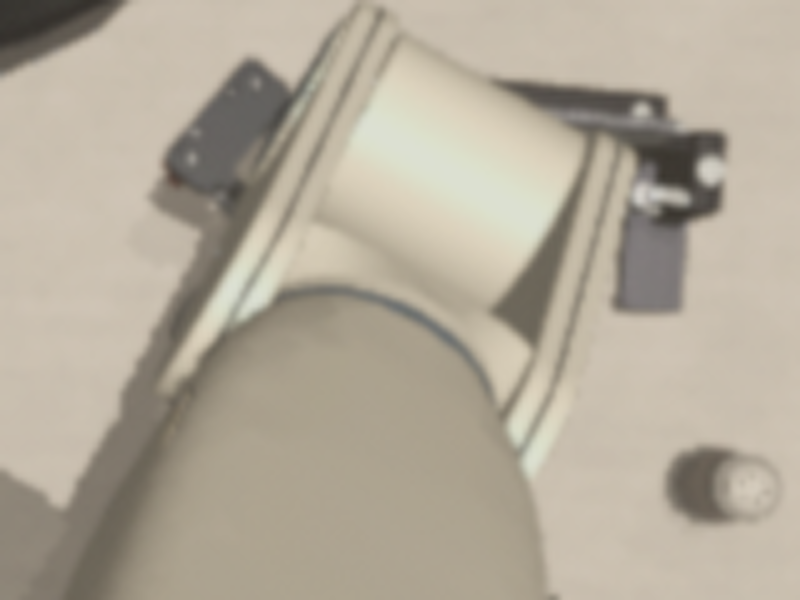

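The gripper hides the leaf, but the force rise of 3.8 N comes where the leaf should be flat: the finger face is about 7.5 mm from the pin line, against 8 mm nominal. I'll press a little, then lift and move over to the outer side.

Scaled: 1 mm is 0.04.

```bash
echo '[[[0, 0.04, 0, 0, 0, 0], [0, 0, 0, 0, 0, 0], [0, 0, 0, 0, 0, 0], [0, 0, 0, 0, 0, 0]]]' > m.json && python3 jog.py m.json| sed -n 2,4p
echo '[[[0, -0.4, 0, 0, 0, 0], [0, -0.8, 0, 0, 0, 0], [0, 0, -1.44, 0, 0, 0], [0, 0, -1.44, 0, 0, 0], [0, 0, -1.44, 0, 0, 0]]]' > m.json && python3 jog.py m.json | sed -n 2,4p
echo '[[[0, 0, 0, 0, 0, 0.6], [0, 0, 0, 0, 0, 0.6], [0, 0, 0, 0, 0, 0.6], [0, 0, 0, 0, 0, 0.6], [0, 0, 0, 0, 0, 0.6]]]' > m.json && python3 jog.py m.json| sed -n 2,4p
echo '[[[0, 0, 0, 0, 0, 0.6], [0, 0, 0, 0, 0, 0.6], [0, 0, 0, 0, 0, 0.6], [0, 0, 0, 0, 0, 0.6], [0, 0, 0, 0, 0, 0.6]]]' > m.json && python3 jog.py m.json| sed -n 2,4p
echo '[[[0, 0, 0, 0, 0, 0.6], [0, 0, 0, 0, 0, 0.6], [0, 0, 0, 0, 0, 0.6], [0, 0, 0, 0, 0, 0]]]' > m.json && python3 jog.py m.json| sed -n 2,4p
python3 - <<'E'
from h import *
go(522.8,-195.1,78,np.radians(51))
E
```

```text
ee_pos: [516.2, -271.7, 79.8]
orientation: [-1.045, -2.962, 0.002]
ft_force: [-5.3, -7.0, 3.7]
ee_pos: [497.2, -294.0, 188.2]
orientation: [-1.046, -2.96, -0.001]
ft_force: [0.7, -0.5, 0.2]
ee_pos: [497.9, -294.0, 187.7]
orientation: [-1.882, -2.516, -0.001]
ft_force: [0.7, 0.0, -0.3]
ee_pos: [497.9, -293.9, 187.5]
orientation: [-2.541, -1.847, -0.0]
ft_force: [-0.5, -0.3, -0.4]
ee_pos: [497.9, -294.0, 187.5]
orientation: [-2.829, -1.365, -0.0]
ft_force: [-0.5, -0.6, 0.7]
t 8.0167 pos [ 497.9 -294.   187.5] q6 0.12 F [-0.5 -0.6  0.7] tool d [ 92.8 -42.1 109.6] rot [-0.    -0.     0.009]
```

```bash
echo '[[[1.24, -0.56, 0, 0, 0, 0], [1.24, -0.56, 0, 0, 0, 0], [1.24, -0.56, 0, 0, 0, 0], [0, 0, 0, 0, 0, 0]]]' > m.json && python3 jog.py m.json | sed -n 2,4p
python3 - <<'E'
from h import *
import cv2
go(522.8,-195.1,78,np.radians(51))
a=ctrl.get_image("scene")["img"][160:310,260:460,::-1];b=ctrl.get_image("top")["img"][155:275,335:495,::-1]
f=lambda i,s:cv2.resize(i,s,interpolation=cv2.INTER_CUBIC)
cv2.imwrite("pics/s3.png",cv2.hconcat([f(a,(400,300)),f(b,(400,300))]))
E
```

```text
ee_pos: [523.1, -190.7, 187.5]
orientation: [-2.82, -1.38, -0.001]
ft_force: [-0.0, 0.9, 0.7]
t 8.35 pos [ 523.1 -190.7  187.5] q6 0.29 F [-0.   0.9  0.7] tool d [ -3.8   2.6 109.5] rot [-0.002 -0.001  0.02 ]
```

View pics/s3.png

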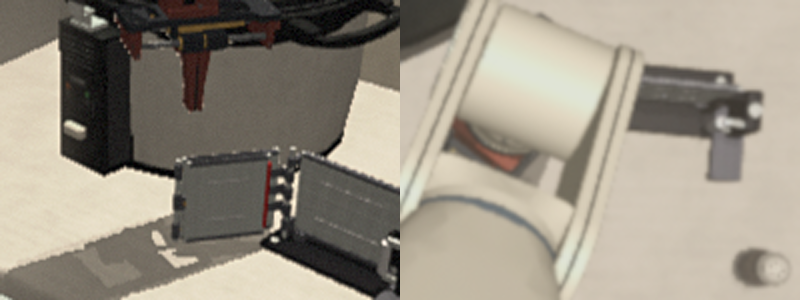

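Left half: the leaf is flat on the wing, with its red strip at (267,195) next to the wing hinge, and the finger is clear behind it. I'll descend and start the wing.

```bash
echo '[[[0, 0, 1.44, 0, 0, 0], [0, 0, 1.44, 0, 0, 0], [0, 0, 1.44, 0, 0, 0], [0, 0, 0, 0, 0, 0.1]]]' > m.json && python3 jog.py m.json | sed -n 2,4p
echo '[[[-0.32, 0, 0, 0, 0, 0], [-0.32, 0, 0, 0, 0, 0], [-0.24, 0, 0, 0, 0, 0], [-0.16, 0, 0, 0, 0, 0]]]' > m.json && python3 jog.py m.json | sed -n 2,4p
echo '[[[-0.252, -0.056, 0, 0, 0, -0.3], [-0.252, -0.056, 0, 0, 0, -0.3], [-0.252, -0.056, 0, 0, 0, -0.3], [-0.252, -0.056, 0, 0, 0, -0.3], [-0.252, -0.056, 0, 0, 0, -0.3]]]' > m.json && python3 jog.py m.json | sed -n 2,4p
cat >> h.py <<'E'
def wing(off=10):
    o=ctrl.get_obs();p=o["ee_pos"][:2]-[572.5,-300.7];r=np.hypot(*p)
    # angle of wing whose outer face passes tool face: face point = r*sin(phi)=16+off beside line
    a=np.degrees(np.arctan2(p[1],p[0]))%360+np.degrees(np.arcsin((16+off)/r))
    x=Ro.from_rotvec(o["orientation"]).apply([1,0,0]);ps=np.degrees(np.arctan2(x[1],x[0]))
    print("t",o["t"],"r",r.round(1),"wing",np.radians(a-141.07).round(3),"yawprog",np.radians(ps-51.07).round(3),"F.x",(o["ft_force"]@x).round(1),"z",o["ee_pos"][2].round(1),"q6",o["qpos"][5].round(2))
E
python3 -c "
from h import *
wing()"
```

```text
ee_pos: [518.3, -194.5, 73.8]
orientation: [-2.833, -1.341, 0.011]
ft_force: [-1.0, 0.5, -0.2]
ee_pos: [506.6, -216.2, 81.8]
orientation: [2.839, 1.341, 0.003]
ft_force: [0.3, 4.5, 2.2]
ee_pos: [485.0, -238.9, 81.8]
orientation: [2.601, 1.754, 0.004]
ft_force: [3.2, 2.4, -0.5]
t 9.5333 r 107.1 wing 0.31 yawprog 0.296 F.x 3.5 z 81.8 q6 -0.1
```

```bash
for i in 1; do
echo '[[[-0.252, -0.056, 0, 0, 0, -0.3], [-0.252, -0.056, 0, 0, 0, -0.3], [-0.252, -0.056, 0, 0, 0, -0.3], [-0.252, -0.056, 0, 0, 0, -0.3], [-0.252, -0.056, 0, 0, 0, -0.3]]]' > m.json && python3 jog.py m.json | sed -n 2,4p
echo '[[[-0.252, -0.056, 0, 0, 0, -0.3], [-0.252, -0.056, 0, 0, 0, -0.3], [-0.252, -0.056, 0, 0, 0, -0.3], [-0.252, -0.056, 0, 0, 0, -0.3], [-0.252, -0.056, 0, 0, 0, -0.3]]]' > m.json && python3 jog.py m.json | sed -n 2,4p
echo '[[[-0.252, -0.056, 0, 0, 0, -0.3], [-0.252, -0.056, 0, 0, 0, -0.3], [-0.252, -0.056, 0, 0, 0, -0.3], [-0.252, -0.056, 0, 0, 0, -0.3], [-0.252, -0.056, 0, 0, 0, -0.3]]]' > m.json && python3 jog.py m.json | sed -n 2,4p
done
python3 -c "
from h import *
wing()"
```

```text
ee_pos: [469.6, -267.2, 81.7]
orientation: [2.31, 2.124, 0.003]
ft_force: [3.2, 2.9, 0.4]
ee_pos: [463.1, -298.5, 81.5]
orientation: [1.967, 2.446, 0.001]
ft_force: [1.4, 3.9, -0.3]
ee_pos: [466.4, -330.2, 81.4]
orientation: [1.58, 2.713, 0.001]
ft_force: [1.1, 4.0, -0.0]
t 10.7833 r 110.1 wing 1.19 yawprog 1.195 F.x 2.9 z 81.4 q6 -1.15
```

Scaled: -0.4 mm is -0.016, -6.3 mm is -0.252, -0.06 rad is -0.3.

```bash
echo '[[[-0.252, -0.016, 0, 0, 0, -0.3], [-0.252, -0.016, 0, 0, 0, -0.3], [-0.252, -0.016, 0, 0, 0, -0.3], [-0.252, -0.016, 0, 0, 0, -0.3]]]' > m.json && python3 jog.py m.json | sed -n 2,4p
echo '[[[-0.252, -0.016, 0, 0, 0, -0.3], [-0.232, -0.016, 0, 0, 0, -0.3], [0, 0, 0, 0, 0, 0]]]' > m.json && python3 jog.py m.json | sed -n 2,4p
python3 -c "
from h import *
wing()"
```

```text
ee_pos: [478.0, -351.8, 81.0]
orientation: [-1.245, -2.883, 0.0]
ft_force: [-4.8, -0.5, 0.9]
ee_pos: [487.0, -361.8, 81.1]
orientation: [1.071, 2.952, -0.001]
ft_force: [-2.8, -0.1, 1.0]
t 11.3667 r 105.0 wing 1.55 yawprog 1.554 F.x 2.1 z 81.1 q6 -1.53
```

```bash
W='from h import *
wing()'
echo '[[[-0.084, -0.02, 0, 0, 0, -0.1], [-0.084, -0.02, 0, 0, 0, -0.1], [-0.084, -0.02, 0, 0, 0, -0.1], [-0.084, -0.02, 0, 0, 0, -0.1]]]' > m.json && python3 jog.py m.json >/dev/null; python3 -c "$W"
echo '[[[-0.084, -0.02, 0, 0, 0, -0.1], [-0.084, -0.02, 0, 0, 0, -0.1], [-0.084, -0.02, 0, 0, 0, -0.1]]]' > m.json && python3 jog.py m.json >/dev/null; python3 -c "$W"
echo '[[[-0.084, -0.02, 0, 0, 0, -0.1], [-0.084, -0.02, 0, 0, 0, -0.1]]]' > m.json && python3 jog.py m.json >/dev/null; python3 -c "$W"
echo '[[[-0.06, -0.012, 0, 0, 0, -0.075], [-0.04, -0.008, 0, 0, 0, -0.05]]]' > m.json && python3 jog.py m.json >/dev/null; python3 -c "$W"
echo '[[[-0.04, -0.008, 0, 0, 0, -0.05], [0, 0, 0, 0, 0, 0]]]' > m.json && python3 jog.py m.json >/dev/null; python3 -c "$W"
```

```text
t 11.7 r 104.1 wing 1.627 yawprog 1.634 F.x 2.6 z 80.2 q6 -1.61
t 11.95 r 103.9 wing 1.691 yawprog 1.694 F.x 2.6 z 79.7 q6 -1.68
t 12.1167 r 103.8 wing 1.733 yawprog 1.734 F.x 3.3 z 79.7 q6 -1.72
t 12.2833 r 103.8 wing 1.758 yawprog 1.759 F.x 3.4 z 79.6 q6 -1.74
t 12.45 r 103.7 wing 1.767 yawprog 1.768 F.x 2.8 z 79.6 q6 -1.75
```

```bash
cat > w.py <<'E'
from h import *
import sys
wing(); o=ctrl.get_obs(); sys.exit(1 if np.hypot(*o["ft_force"][:2])>19 else 0)
E
echo '[[[-0.04, -0.008, 0, 0, 0, -0.05], [-0.04, -0.008, 0, 0, 0, -0.05], [0, 0, 0, 0, 0, 0]]]' > m.json && python3 jog.py m.json >/dev/null; python3 w.py || exit
echo '[[[-0.04, -0.008, 0, 0, 0, -0.05], [-0.04, -0.008, 0, 0, 0, -0.05], [0, 0, 0, 0, 0, 0]]]' > m.json && python3 jog.py m.json >/dev/null; python3 w.py || exit
echo '[[[-0.04, -0.008, 0, 0, 0, -0.05], [-0.04, -0.008, 0, 0, 0, -0.05], [0, 0, 0, 0, 0, 0]]]' > m.json && python3 jog.py m.json >/dev/null; python3 w.py || exit
echo '[[[-0.04, -0.008, 0, 0, 0, -0.05], [-0.04, -0.008, 0, 0, 0, -0.05], [0, 0, 0, 0, 0, 0]]]' > m.json && python3 jog.py m.json >/dev/null; python3 w.py || exit
echo '[[[-0.04, -0.008, 0, 0, 0, -0.05], [-0.04, -0.008, 0, 0, 0, -0.05], [0, 0, 0, 0, 0, 0]]]' > m.json && python3 jog.py m.json >/dev/null; python3 w.py || exit
echo '[[[-0.04, -0.008, 0, 0, 0, -0.05], [-0.04, -0.008, 0, 0, 0, -0.05], [0, 0, 0, 0, 0, 0]]]' > m.json && python3 jog.py m.json >/dev/null; python3 w.py
```

```text
t 12.7 r 103.7 wing 1.786 yawprog 1.788 F.x 2.5 z 79.6 q6 -1.77
t 12.95 r 103.6 wing 1.806 yawprog 1.808 F.x 1.8 z 79.6 q6 -1.79
t 13.2 r 103.5 wing 1.826 yawprog 1.828 F.x 2.7 z 79.6 q6 -1.81
t 13.45 r 103.3 wing 1.846 yawprog 1.848 F.x 3.1 z 79.6 q6 -1.83
t 13.7 r 103.1 wing 1.867 yawprog 1.868 F.x 2.6 z 79.6 q6 -1.85
t 13.95 r 103.0 wing 1.887 yawprog 1.888 F.x 3.9 z 79.7 q6 -1.87
```

Scaled: -1 mm is -0.04, -0.2 mm is -0.008, -0.01 rad is -0.05.

```bash
echo '[[[-0.04, -0.008, 0, 0, 0, -0.05], [-0.04, -0.008, 0, 0, 0, -0.05], [0, 0, 0, 0, 0, 0]]]' > m.json && python3 jog.py m.json >/dev/null; python3 w.py || exit
echo '[[[-0.04, -0.008, 0, 0, 0, -0.05], [-0.04, -0.008, 0, 0, 0, -0.05], [0, 0, 0, 0, 0, 0]]]' > m.json && python3 jog.py m.json >/dev/null; python3 w.py || exit
echo '[[[-0.04, -0.008, 0, 0, 0, -0.05], [-0.04, -0.008, 0, 0, 0, -0.05], [0, 0, 0, 0, 0, 0]]]' > m.json && python3 jog.py m.json >/dev/null; python3 w.py || exit
echo '[[[-0.04, -0.008, 0, 0, 0, -0.05], [-0.04, -0.008, 0, 0, 0, -0.05], [0, 0, 0, 0, 0, 0]]]' > m.json && python3 jog.py m.json >/dev/null; python3 w.py || exit
echo '[[[-0.04, -0.008, 0, 0, 0, -0.05], [-0.04, -0.008, 0, 0, 0, -0.05], [0, 0, 0, 0, 0, 0]]]' > m.json && python3 jog.py m.json >/dev/null; python3 w.py || exit
echo '[[[-0.04, -0.008, 0, 0, 0, -0.05], [-0.04, -0.008, 0, 0, 0, -0.05], [0, 0, 0, 0, 0, 0]]]' > m.json && python3 jog.py m.json >/dev/null; python3 w.py
```

```text
t 14.2 r 102.9 wing 1.907 yawprog 1.908 F.x 3.6 z 79.7 q6 -1.89
t 14.45 r 102.8 wing 1.928 yawprog 1.928 F.x 2.5 z 79.7 q6 -1.91
t 14.7 r 102.7 wing 1.948 yawprog 1.948 F.x 2.9 z 79.7 q6 -1.93
t 14.95 r 102.6 wing 1.968 yawprog 1.968 F.x 2.7 z 79.7 q6 -1.95
t 15.2 r 102.5 wing 1.988 yawprog 1.988 F.x 3.3 z 79.7 q6 -1.97
t 15.45 r 102.3 wing 2.008 yawprog 2.008 F.x 3.2 z 79.7 q6 -1.99
```

Scaled: -1 mm is -0.04, -0.2 mm is -0.008, -0.01 rad is -0.05.

```bash
echo '[[[-0.04, -0.008, 0, 0, 0, -0.05], [-0.04, -0.008, 0, 0, 0, -0.05], [0, 0, 0, 0, 0, 0]]]' > m.json && python3 jog.py m.json >/dev/null; python3 w.py || exit
echo '[[[-0.04, -0.008, 0, 0, 0, -0.05], [-0.04, -0.008, 0, 0, 0, -0.05], [0, 0, 0, 0, 0, 0]]]' > m.json && python3 jog.py m.json >/dev/null; python3 w.py || exit
echo '[[[-0.04, -0.008, 0, 0, 0, -0.05], [-0.04, -0.008, 0, 0, 0, -0.05], [0, 0, 0, 0, 0, 0]]]' > m.json && python3 jog.py m.json >/dev/null; python3 w.py || exit
echo '[[[-0.04, -0.008, 0, 0, 0, -0.05], [-0.04, -0.008, 0, 0, 0, -0.05], [0, 0, 0, 0, 0, 0]]]' > m.json && python3 jog.py m.json >/dev/null; python3 w.py || exit
echo '[[[-0.04, -0.008, 0, 0, 0, -0.05], [-0.04, -0.008, 0, 0, 0, -0.05], [0, 0, 0, 0, 0, 0]]]' > m.json && python3 jog.py m.json >/dev/null; python3 w.py || exit
echo '[[[-0.04, -0.008, 0, 0, 0, -0.05], [0, 0, 0, 0, 0, 0]]]' > m.json && python3 jog.py m.json >/dev/null; python3 w.py || exit
echo '[[[-0.04, -0.008, 0, 0, 0, -0.05], [0, 0, 0, 0, 0, 0]]]' > m.json && python3 jog.py m.json >/dev/null; python3 w.py || exit
```

```text
t 15.7 r 102.3 wing 2.028 yawprog 2.028 F.x 3.5 z 79.7 q6 -2.01
t 15.95 r 102.1 wing 2.048 yawprog 2.048 F.x 2.4 z 79.7 q6 -2.03
t 16.2 r 102.1 wing 2.061 yawprog 2.069 F.x 6.0 z 79.7 q6 -2.05
t 16.45 r 102.3 wing 2.065 yawprog 2.088 F.x 12.9 z 79.6 q6 -2.06
t 16.7 r 102.2 wing 2.086 yawprog 2.108 F.x 11.5 z 79.7 q6 -2.08
t 16.8667 r 102.2 wing 2.101 yawprog 2.118 F.x 9.2 z 79.7 q6 -2.09
t 17.0333 r 102.1 wing 2.116 yawprog 2.128 F.x 10.1 z 79.7 q6 -2.1
```

```bash
echo '[[[-0.04, -0.008, 0, 0, 0, -0.04], [0, 0, 0, 0, 0, 0]]]' > m.json && python3 jog.py m.json >/dev/null; python3 w.py || exit
echo '[[[-0.04, -0.008, 0, 0, 0, -0.04], [0, 0, 0, 0, 0, 0]]]' > m.json && python3 jog.py m.json >/dev/null; python3 w.py || exit
echo '[[[-0.04, -0.008, 0, 0, 0, -0.04], [0, 0, 0, 0, 0, 0]]]' > m.json && python3 jog.py m.json >/dev/null; python3 w.py || exit
echo '[[[-0.04, -0.008, 0, 0, 0, -0.04], [0, 0, 0, 0, 0, 0]]]' > m.json && python3 jog.py m.json >/dev/null; python3 w.py || exit
```

```text
t 17.2 r 102.1 wing 2.128 yawprog 2.136 F.x 8.3 z 79.7 q6 -2.11
t 17.3667 r 102.0 wing 2.142 yawprog 2.144 F.x 5.9 z 79.7 q6 -2.12
t 17.5333 r 101.9 wing 2.156 yawprog 2.152 F.x 4.1 z 79.7 q6 -2.13
t 17.7 r 101.5 wing 2.172 yawprog 2.16 F.x 1.9 z 79.8 q6 -2.13
```

Scaled: -1 mm is -0.04, -0.2 mm is -0.008, -0.005 rad is -0.025.

```bash
echo '[[[-0.04, -0.008, 0, 0, 0, -0.025], [0, 0, 0, 0, 0, 0]]]' > m.json && python3 jog.py m.json >/dev/null; python3 w.py || exit
echo '[[[-0.028, -0.008, 0, 0, 0, 0], [0, 0, 0, 0, 0, 0]]]' > m.json && python3 jog.py m.json >/dev/null; python3 w.py || exit
```

```text
t 17.8667 r 101.3 wing 2.18 yawprog 2.165 F.x 2.8 z 79.7 q6 -2.14
t 18.0333 r 101.4 wing 2.181 yawprog 2.165 F.x 4.2 z 79.7 q6 -2.14
```

```bash
echo '[[[-0.028, 0, 0, 0, 0, 0], [0, 0, 0, 0, 0, 0]]]' > m.json && python3 jog.py m.json >/dev/null; python3 w.py || exit
echo '[[[-0.028, 0, 0, 0, 0, 0], [0, 0, 0, 0, 0, 0]]]' > m.json && python3 jog.py m.json >/dev/null; python3 w.py || exit
```

```text
t 18.2 r 101.3 wing 2.181 yawprog 2.165 F.x 8.3 z 79.7 q6 -2.14
t 18.3667 r 101.3 wing 2.182 yawprog 2.165 F.x 10.0 z 79.7 q6 -2.14
```

At 2.18 rad the force rises with no further motion, so this is the firm stop past the roller. I'll back off slowly, then retreat and look.

Scaled: 2 mm is 0.08, 4 mm is 0.16.

```bash
echo '[[[0.04, 0, 0, 0, 0, 0], [0.08, 0, 0, 0, 0, 0], [0.16, 0, 0, 0, 0, 0], [0, 0, 0, 0, 0, 0]]]' > m.json && python3 jog.py m.json >/dev/null; python3 w.py
echo '[[[0.6, 0, 0, 0, 0, 0], [1.2, 0, 0, 0, 0, 0], [0, 0, -1.44, 0, 0, 0], [0, 0, -1.44, 0, 0, 0], [0, 0, -1.44, 0, 0, 0]]]' > m.json && python3 jog.py m.json >/dev/null
echo '[[[1.4, 0, -0.8, 0, 0, 0], [1.4, 0, -0.8, 0, 0, 0], [1.4, 0, -0.8, 0, 0, 0], [0, 0, 0, 0, 0, 0]]]' > m.json && python3 jog.py m.json |sed -n 2,4p
python3 - <<'E'
from h import *
import cv2
a=ctrl.get_image("scene")["img"][160:460,150:550,::-1];b=ctrl.get_image("top")["img"][155:275,335:495,::-1]
f=lambda i,s:cv2.resize(i,s,interpolation=cv2.INTER_CUBIC)
cv2.imwrite("pics/s4.png",cv2.hconcat([f(a,(400,300)),f(b,(400,300))]))
E
```

```text
t 18.7 r 102.6 wing 2.127 yawprog 2.164 F.x 0.2 z 79.7 q6 -2.14
ee_pos: [382.1, -383.5, 251.4]
orientation: [0.137, 3.136, -0.004]
ft_force: [1.0, -0.8, 0.3]
```

View pics/s4.png

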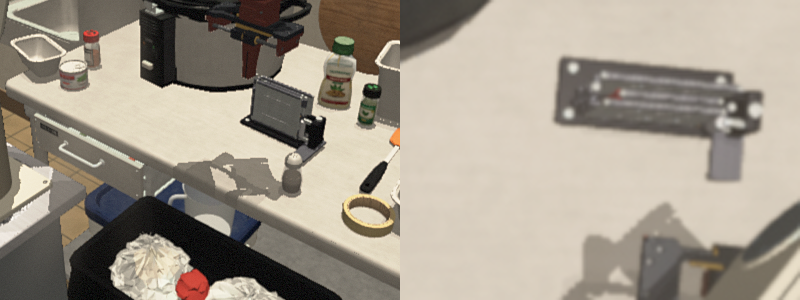

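The wing is shut parallel to the screen. In the right half the red edge shows between the sheets at (615,95), and the bystanders stand where they were. I'm handing the job in.

```bash
python3 -c "
from workcell import ctrl
print(ctrl.close_job())"
```

```text
the job is handed in; nothing more can be done
None
```

The splash guard is folded away: the leaf was pressed flat with the wing still open, then the wing swung to its firm stop past the roller (about 2.18 rad), where it stayed shut after release; force readings stayed under about 13 N, the bystanders look unmoved in the final picture, and the job is handed in (no verdict was returned).

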